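# Clamp a power module in the sliding-jaw holder

### The arm

A 6-joint arm with a two-finger parallel gripper is mounted at the origin on the work surface. World frame = base frame: x ahead of the robot, y to its left, z up, the work surface at z = 0. Lengths are in mm, angles in degrees, forces in N, time in s.
With the tool pointing down it reaches from about 350 to 975 mm from the base axis. Payload 4.9 kg.
Tool frame: the origin (TCP) lies between the finger pads, 19 mm behind the fingertips; this is the grasp point; z points along the fingers, y is the line along which they close (so a half turn about z gives the same grasp; the last joint's range is limited). The gripper opens to 85 mm and grips with 20 to 120 N. Pads are 22 mm wide; open, the fingers measure 114 mm over their backs; the gripper's body (76 mm by 85 mm) begins 54 mm behind the grasp point. The pads swing forward as they close: fully open they stand 13 mm farther back than shut.
Start: joints at [-6.818, 3.019, 92.412, -0, 84.569, -6.818], TCP at [624.981, 0.003, 250.004] pointing down, gripper open.
Joint ranges: [-172.51, 172.51], [-57.92, 126.97], [3.15, 148.05], [-58.71, 238.71], [5.1, 150.11], [-179.66, 179.66]. Speed limits (degrees/s): [147.25, 147.25, 180, 180, 180, 180].

### API

Orientations are given as [roll, pitch, yaw] about the fixed x, y, z axes, in that order (R = Rz(yaw) Ry(pitch) Rx(roll)).
In Python, from station import move_to, servo_line, move_joints, gripper_to, wait, inverse_kinematics, get_image, camera_params, IKError, job_done, boxes_of, regions_of, current_clock, current_qpos, current_joint_vel, current_joint_torque, current_position, current_tool_rot, current_wrist_force, current_moment, current_grip_width, current_gripper_force gives the robot as it stands. Calls block until the motion is done:
- move_to(position, orientation): joint-space move of the TCP to a pose.
- servo_line(position, max_speed=150, rot=None, contact_N=None): straight line of the TCP; rot=None keeps the orientation; max_speed is the mean speed in mm/s. With contact_N (N) it stops when the force on the tool has changed by that much, and returns True; else False.
- move_joints(angles): joint-space move.
- gripper_to(opening): finger opening in mm; the grip force is fixed at half the most; returns when the fingers have stopped.
- wait(seconds).
- inverse_kinematics(position, orientation): joint angles nearest the present ones, or None.
- get_image(name): name is "scene" or "side" or "wrist"; returns the picture (384x512x3 uint8, blue, green, red); there is no depth.
- camera_params(name): a dict with "fx", "fy", "cx", "cy" (pixels), "pose" (4x4, takes a point from camera to world coordinates). Camera axes: x right, y up, looking along -z (the intrinsics and any distortion apply to the point x, -y, -z); pixel columns grow to the right and rows downward; lengths in mm; the calibration is good to about 2 mm. A picture is of the moment at which its call begins: read the wrist's pose just before it. camera_params takes no time and is no camera call; for the wrist camera it gives the pose at the moment of the call.
A pose or a line that the arm cannot do raises IKError and nothing moves.
- job_done(): hands the job in; it is judged then, once.
Trained networks look in the newest picture that a camera, given by its name, has taken for a name from the list of things; names that differ only in an ending like _2 or _b are one class to them, and where a whole thing is asked for, a point or a joint stands for the part that bears it (a point fixed in the world has none). Each returns a list of dicts, best first, with "conf" (0 to 1); they miss things now and then, are a little off and sometimes report something else, mostly with a low value. They report only what shows in the picture. A call takes as long as a camera call. They do not tell look-alikes from the thing itself.
- boxes_of(camera, thing): "centre" ([x, y, z] in mm, in world coordinates, good to about 4 mm: the middle of the surface that is visible of it).
- regions_of(camera, thing): "mask" (384x512 bool, what is visible of it).
Readings, each from a call of its own:
- current_clock(): time.
- current_qpos(): joint angles.
- current_joint_vel(): joint speeds.
- current_joint_torque(): joint torques, N m.
- current_position(): TCP position.
- current_tool_rot(): TCP orientation.
- current_wrist_force(): force on the tool from outside, world axes, zero at the start.
- current_moment(): the same for the moment, N m.
- current_grip_width(): finger opening in mm.
- current_gripper_force(): force on a finger pad.
Only numpy, scipy, OpenCV 4.12 (cv2) and the standard library are available. Lean on these libraries where they do the work, as an engineer would, in place of code of your own. Each camera call takes 0.05 s, during which the arm holds its last target. There are 200 camera calls.

### The job

Pick up the black power module, set it down flat (do not drop it) in the channel of the holder under the lamp bar, between the blue end stop and the rubber jaw pad, and let go. Then slide the jaw with the red grip along its track until its sprung rubber pad presses the module firmly against the end stop (the pad's spring well over half compressed) without crushing it, and let go. Leave the other things on the bench where they are.

Things in the scene. Friction and masses are not known exactly. Their poses are not given: they have to be found in the camera images.
- module: Loose power module, 0.3 kg. Black case 110 (x) x 64 (y) x 36 high; on the middle of its top a block-shaped aluminium heatsink 50 (x) x 34 (y) x 30 high (66 high in all; grip it across y). Orange strips at its x ends are flat markings. Origin: centre of the underside, z up. Starts on the green mat left of the holder. Either way round will do.
- holder: Fixed holder: aluminium plate 160 (x) x 500 (y) x 20 thick, yaw within 0.2 rad. Origin: centre of its underside; x points away from the robot, y along the track. Jaw at the +y end. At the -y end a blue end stop (100 x 16, top 43 above the plate), locked by the last user with its face towards the jaw anywhere from y = -150 to -100: not measured, see or feel it.
- channel (a point): Centre of the channel floor: the plate's top, 20 above the holder's origin, same axes. The channel runs along y, 120 wide between two dark rails (inner faces x = -60 and 60; rails 11 wide, 12 high, y from -200 to 200). The module lies on this floor with its 110 side across the channel (along x) and slides along y.
- lamp (a point): Middle of the lower edge, robot side, of the white lamp bar over the track (holder x = -5, y = 0, z = 215). The bar is 30 (x) x 500 (y) x 24 high, on two 12 mm posts at holder x = 10, y = -235 and 235. It blocks a tool pointing straight down at the track: come in tilted about 35 deg, gripper body leaning back to the robot (-x).
- carriage (a joint): Travel of the sliding jaw along its track, m: 0 at the +y end, growing towards the end stop (holder -y), to 0.225. It starts between 0 and 0.03. The jaw stays where it is left; dry friction of about 11 N along the track must be overcome to move it.
- grip (a point): Point in the jaw's red grip, a fin 40 (x) x 14 (y) standing 46 above the grey jaw block (60 x 30, top 40 above the plate). On the fin's centre line, 20 below its top, 86 above the holder's origin, at holder x = 0, y = 140 minus the travel. Axes as the holder's. Grip the fin across y.
- jaw_pad: Black rubber pad, 64 (x) x 8 (y) x 30 high, sprung in front of the jaw block. Origin: its mid-plane, at plate top height; the pressing face is 4 further to -y, and 37 to -y of the grip point with the spring free. Yields up to 14 towards the block at 0.9 N per mm (no preload), then is solid. Pushing the loose module takes under 5 N; a good clamp is 8 to 12 N.
- screwdriver: Bystander, leave alone: red-handled screwdriver lying on the mat, 180 long, low (mm). Origin: on its long axis; the handle is towards its -x.
- flux_bottle: Bystander, leave alone: amber bottle with white cap, 44 across, 100 high, standing (mm). Origin: centre of the underside.
- multimeter: Bystander, leave alone: yellow multimeter lying flat, 150 x 75 x 32 (mm). Origin: centre of the underside.
- parts_bin: Bystander, leave alone: empty black bin, 130 x 100 x 50 high (mm). Origin: centre of the underside.
- solder_reel: Bystander, leave alone: blue reel standing on its flange, 56 across, 40 high (mm). Origin: centre of the underside.
- tip_can: Bystander, leave alone: open brass tip-cleaner can, 70 across, 45 high (mm). Origin: centre of the underside.
Mind the look-alikes: they are no part of the job. What is shaped like the module but purple or yellow is not meant.

How it is judged:
By the outcome, as a careful person would: the job done as asked, in the order asked, and still so for the second after the job is handed in, with the robot touching nothing.
It also fails if it takes over 61 s, if anything falls off the work surface, if the arm or the gripper's body presses on something with over 40 N, if the wrist force passes 120 N, or if a joint passes its speed limit or range.

## Working session

There is one attempt and no reset: what is moved stays moved. The work goes in short steps, each a Python script; the robot and the scene stay as the last script left them, time stands still between calls to the robot, and variables do not carry over. Pictures are saved under pics/ and viewed, at most 10 in all, crops included, and the job is handed in when it is done.

```bash
mkdir -p pics; python3 - <<'E'
from station import *
import cv2,numpy as np
for c in ["scene","side"]:
    im=get_image(c); cv2.imwrite(f"pics/{c}0.png",im)
    p=camera_params(c); print(c,p["fx"],p["fy"],p["cx"],p["cy"],[k for k in p],np.round(p["pose"],3).tolist())
    for t in ["module","holder","carriage","jaw_pad"]:
        print(t,[(round(d["conf"],2),np.round(d["centre"]).tolist()) for d in boxes_of(c,t)])
print(current_clock())
E
```

```text
scene 374.3580540569824 374.3580540569824 256.44105288510355 185.56590386703328 ['fx', 'fy', 'cx', 'cy', 'pose'] [[0.404, -0.651, 0.643, 1293.444], [0.914, 0.272, -0.3, -331.057], [0.021, 0.709, 0.705, 979.144], [0.0, 0.0, 0.0, 1.0]]
module [(0.96, [500.0, 286.0, 35.0]), (0.62, [346.0, -145.0, 36.0]), (0.57, [327.0, 230.0, 35.0])]
holder [(0.85, [582.0, -115.0, 19.0])]
carriage [(0.63, [567.0, 47.0, 54.0])]
jaw_pad [(0.48, [566.0, 46.0, 56.0]), (0.43, [435.0, 23.0, 25.0]), (0.41, [560.0, 19.0, 48.0]), (0.29, [502.0, 285.0, 36.0])]
side 439.948351010257 439.948351010257 250.17789594827224 193.9917234205452 ['fx', 'fy', 'cx', 'cy', 'pose'] [[0.882, 0.341, -0.327, 70.176], [-0.472, 0.637, -0.61, -861.136], [-0.0, 0.692, 0.722, 1151.258], [0.0, 0.0, 0.0, 1.0]]
module [(0.93, [306.0, 197.0, 36.0]), (0.76, [471.0, 282.0, 38.0]), (0.71, [327.0, -152.0, 36.0])]
holder [(0.73, [563.0, -118.0, 17.0]), (0.4, [472.0, 282.0, 39.0])]
carriage [(0.61, [547.0, 41.0, 51.0]), (0.49, [415.0, -491.0, 37.0]), (0.25, [565.0, -120.0, 19.0])]
jaw_pad [(0.47, [558.0, 16.0, 40.0])]
0.5
```

View pics/scene0.png

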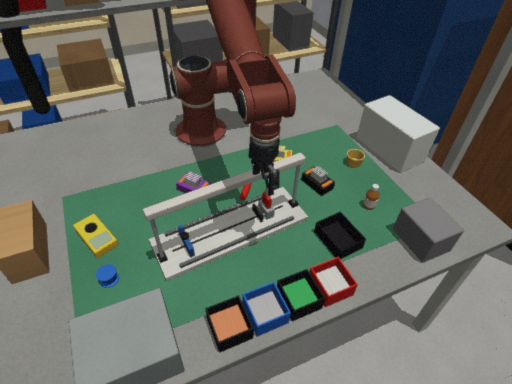

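View pics/side0.png

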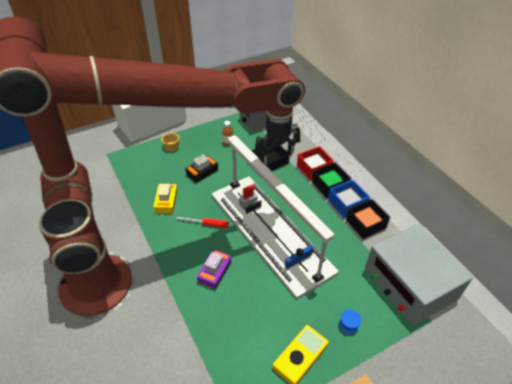

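The picture candidates for the module are black with orange ends (scene 320,179 / side 202,168), yellow (scene 283,153) and purple (scene 193,183). I choose the black one, at about (485,284). Next is a tilted look at the holder, then a close look at the module.

```bash
cat > h.py <<'E'
from station import *
import cv2,numpy as np
from scipy.spatial.transform import Rotation as Ro
def snap(c,n):
    p=camera_params(c); im=get_image(c); cv2.imwrite(f"pics/{n}.png",im)
    np.savez(f"pics/{n}.npz",K=[p["fx"],p["fy"],p["cx"],p["cy"]],T=p["pose"]); return im
def cam(n):
    d=np.load(f"pics/{n}.npz"); return d["K"],d["T"]
def proj(n,P):
    K,T=cam(n); q=(np.atleast_2d(P)-T[:3,3])@T[:3,:3]
    return np.c_[K[2]+K[0]*q[:,0]/-q[:,2], K[3]+K[1]*-q[:,1]/-q[:,2]]
def ray(n,uv,z):
    K,T=cam(n); uv=np.atleast_2d(uv)
    d=np.c_[(uv[:,0]-K[2])/K[0],-(uv[:,1]-K[3])/K[1],-np.ones(len(uv))]@T[:3,:3].T
    return T[:3,3]+d*((z-T[2,3])/d[:,2])[:,None]
def boxes(c,t): return [(round(d["conf"],2),np.round(d["centre"],1).tolist()) for d in boxes_of(c,t)]
E
python3 - <<'E'
from h import *
print(current_tool_rot())
servo_line([600,0,330],200)
move_to([400,-70,330],[180,-35,0])
snap("wrist","w1"); print(cam("w1")[1].round(2).tolist(), boxes("wrist","jaw_pad"),boxes("wrist","carriage"),boxes("wrist","holder"))
move_to([440,284,330],[180,0,0])
snap("wrist","w2"); print(cam("w2")[1].round(2).tolist(),boxes("wrist","module"))
snap("scene","s2"); snap("side","d2")
print(current_clock())
a=cv2.imread("pics/w1.png");b=cv2.imread("pics/w2.png")
cv2.imwrite("pics/w1b.png",cv2.resize(a,(800,600)))
E
```

```text
[-1.79997430e+02 -7.03369332e-04  8.99992238e+01]Traceback (most recent call last):
  File "<stdin>", line 4, in <module>
station.IKError: the arm cannot take that pose within its joint ranges
```

```bash
python3 - <<'E'
from h import *
for P in ([400,-70,330],[400,-70,250],[430,-70,330],[450,-100,250],[560,-150,110],[560,60,110]):
  for o in ([180,-35,0],[180,35,180],[180,-25,0],[180,25,180]):
    q=inverse_kinematics(P,o); print(P,o,None if q is None else np.round(q).tolist())
for o in ([180,0,0],[180,0,180]): 
  q=inverse_kinematics([440,284,330],o);print(o,None if q is None else np.round(q).tolist())
E
```

```text
[400, -70, 330] [180, -35, 0] None
[400, -70, 330] [180, 35, 180] None
[400, -70, 330] [180, -25, 0] [-28.0, -50.0, 126.0, 12.0, 82.0, 63.0]
[400, -70, 330] [180, 25, 180] [-28.0, -50.0, 126.0, 12.0, 82.0, -117.0]
[400, -70, 250] [180, -35, 0] None
[400, -70, 250] [180, 35, 180] None
[400, -70, 250] [180, -25, 0] [-28.0, -50.0, 134.0, 12.0, 75.0, 61.0]
[400, -70, 250] [180, 25, 180] [-28.0, -50.0, 134.0, 12.0, 75.0, -119.0]
[430, -70, 330] [180, -35, 0] [-29.0, -52.0, 129.0, 17.0, 72.0, 60.0]
[430, -70, 330] [180, 35, 180] [-29.0, -52.0, 129.0, 17.0, 72.0, -120.0]
[430, -70, 330] [180, -25, 0] [-25.0, -44.0, 123.0, 11.0, 78.0, 65.0]
[430, -70, 330] [180, 25, 180] [-25.0, -44.0, 123.0, 11.0, 78.0, -115.0]
[450, -100, 250] [180, -35, 0] [-32.0, -46.0, 134.0, 20.0, 63.0, 54.0]
[450, -100, 250] [180, 35, 180] [-32.0, -46.0, 134.0, 20.0, 63.0, -126.0]
[450, -100, 250] [180, -25, 0] [-28.0, -38.0, 127.0, 12.0, 69.0, 59.0]
[450, -100, 250] [180, 25, 180] [-28.0, -38.0, 127.0, 12.0, 69.0, -121.0]
[560, -150, 110] [180, -35, 0] [-30.0, -12.0, 126.0, 27.0, 38.0, 43.0]
[560, -150, 110] [180, 35, 180] [-30.0, -12.0, 126.0, 27.0, 38.0, -137.0]
[560, -150, 110] [180, -25, 0] [-27.0, -9.0, 120.0, 15.0, 47.0, 54.0]
[560, -150, 110] [180, 25, 180] [-27.0, -9.0, 120.0, 15.0, 47.0, -126.0]
[560, 60, 110] [180, -35, 0] [-2.0, -16.0, 129.0, 2.0, 32.0, 87.0]
[560, 60, 110] [180, 35, 180] [-2.0, -16.0, 129.0, 2.0, 32.0, -93.0]
[560, 60, 110] [180, -25, 0] [-2.0, -12.0, 123.0, 1.0, 44.0, 88.0]
[560, 60, 110] [180, 25, 180] [-2.0, -12.0, 123.0, 1.0, 44.0, -92.0]
[180, 0, 0] [25.0, -13.0, 100.0, -0.0, 93.0, 115.0]
[180, 0, 180] [25.0, -13.0, 100.0, 0.0, 93.0, -65.0]
```

```bash
python3 - <<'E'
from h import *
move_to([430,-70,330],[180,-30,0])
snap("wrist","w1"); print(cam("w1")[1].round(2).tolist(), boxes("wrist","jaw_pad"),boxes("wrist","carriage"),boxes("wrist","holder"))
move_to([440,284,330],[180,0,0])
snap("wrist","w2"); print(cam("w2")[0],cam("w2")[1].round(2).tolist(),boxes("wrist","module"))
snap("scene","s2"); snap("side","d2")
print(current_clock())
a=cv2.imread("pics/w1.png")
cv2.imwrite("pics/w1b.png",cv2.resize(a,(800,600)))
E
```

```text
[[0.0, 0.98, -0.2, 438.33], [-1.0, 0.0, -0.0, -70.0], [0.0, 0.2, 0.98, 477.33], [0.0, 0.0, 0.0, 1.0]] [(0.72, [552.0, 22.3, 53.6])] [(0.71, [548.0, 43.6, 64.1]), (0.32, [551.0, 20.9, 52.4])] [(0.85, [566.9, -74.3, 31.0])]
[267.55151993 267.55151993 253.1548291  195.49014289] [[0.0, 0.95, 0.32, 520.99], [-1.0, -0.0, 0.0, 283.26], [0.0, -0.32, 0.95, 454.26], [0.0, 0.0, 0.0, 1.0]] [(0.92, [490.3, 293.9, 31.5]), (0.89, [353.7, -115.0, 35.9]), (0.87, [318.3, 222.1, 37.8])]
3.9167
```

View pics/w1b.png

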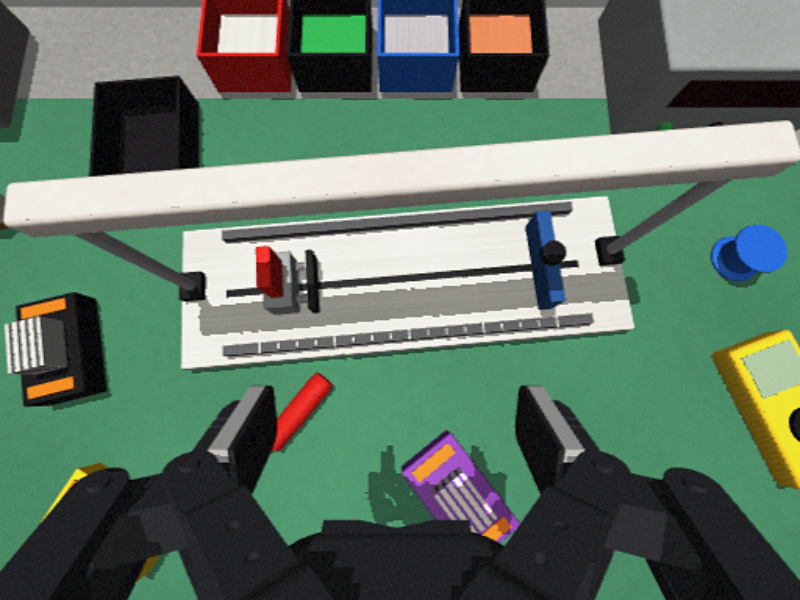

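View pics/w2.png

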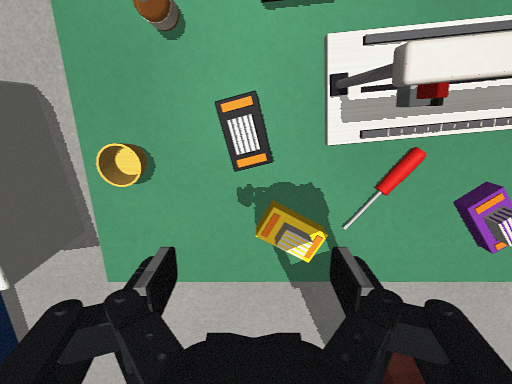

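The wrist pictures show the holder with its jaw on the left (800x600 pixel 280,280) and the blue stop on the right (545,260). The black module with orange ends is in w2 at (243,131), and the yellow look-alike is at (291,231). One enlarged crop will give me the fits.

```bash
python3 - <<'E'
from h import *
a=cv2.imread("pics/w1.png")[120:240,100:420]; b=cv2.imread("pics/w2.png")[85:175,205:285]
A=cv2.resize(a,(800,300),interpolation=cv2.INTER_CUBIC)
B=cv2.resize(b,(266,300),interpolation=cv2.INTER_CUBIC)
c=cv2.imread("pics/w1.png")[130:205,320:370]; C=cv2.resize(c,(200,300),interpolation=cv2.INTER_CUBIC)
d=cv2.imread("pics/w1.png")[145:205,145:225]; D=cv2.resize(d,(334,250),interpolation=cv2.INTER_CUBIC)
o=np.zeros((600,800,3),np.uint8);o[:300]=A;o[300:,:266]=B;o[300:,266:466]=C;o[300:550,466:]=D
cv2.imwrite("pics/c1.png",o)
E
```

```text
(no output)
```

View pics/c1.png

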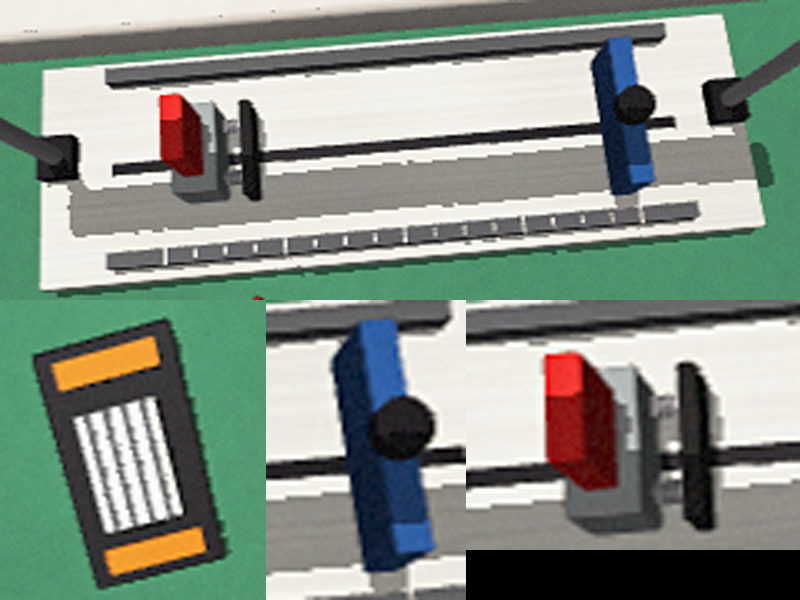

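```bash
cat >> h.py <<'E'
def hol(p,X):
    c,s=np.cos(p[2]),np.sin(p[2]); X=np.atleast_2d(X).astype(float)
    return np.c_[p[0]+c*X[:,0]-s*X[:,1],p[1]+s*X[:,0]+c*X[:,1],X[:,2]]
E
python3 - <<'E'
from h import *
from scipy.optimize import least_squares as LS
tp=lambda u:np.array(u)/2.5+[100,120]
X=[[80,250,20],[80,-250,20],[-80,-250,20],[-80,250,20],[71,200,32],[71,-200,32],[-60,200,32],[-60,-200,32]]
U=tp([[43,70],[722,15],[764,226],[41,288],[107,71],[664,25],[107,254],[697,203]])
r=LS(lambda p:(proj("w1",hol(p,X))-U).ravel(),[565,-100,0.05],loss="soft_l1")
p=r.x; print(p,np.round(proj("w1",hol(p,X))-U,1).tolist())
np.save("hol.npy",p)
inv=lambda P:((P[:,:2]-p[:2])@np.array([[np.cos(p[2]),-np.sin(p[2])],[np.sin(p[2]),np.cos(p[2])]]))
C=lambda u:(np.array(u)-[266,300])/4+[320,130]
D=lambda u:(np.array(u)-[466,300])/4.17+[145,145]
print("stop top",inv(ray("w1",C([[360,322],[395,555],[396,318],[432,550]]),63)).round(1).tolist())
print("stop bot",inv(ray("w1",C([[333,357],[365,568]]),20)).round(1).tolist())
print("fin top",inv(ray("w1",D([[546,355],[580,352],[551,463],[584,486]]),106)).round(1).tolist())
print("pad top",inv(ray("w1",D([[680,365],[694,365],[712,445],[695,470]]),50)).round(1).tolist())
B=lambda u:np.array(u)/(np.array([266/80,300/90]))+[205,85]-np.array([0,300])/(300/90)
c=ray("w2",B([[34,354],[167,320],[227,552],[101,587]]),36)
h=ray("w2",B([[73,417],[155,396],[184,515],[106,533]]),66)
print("module",c.round(1).tolist(),c.mean(0),h.mean(0), np.linalg.norm(np.diff(c,axis=0),axis=1))
e=(c[0]+c[1]-c[2]-c[3]); print("yaw",np.degrees(np.arctan2(e[1],e[0])))
e=(h[0]+h[1]-h[2]-h[3]); print("yaw h",np.degrees(np.arctan2(e[1],e[0])))
E
```

```text
[ 5.61405712e+02 -7.89188487e+01  8.88913732e-02] [[-0.5, -0.3], [0.7, -0.6], [1.4, 0.8], [-1.0, 1.5], [-1.0, -0.8], [0.6, -0.7], [-0.7, 0.0], [0.6, -0.1]]
stop top [[49.9, -145.3], [-48.9, -144.0], [50.3, -160.4], [-48.2, -158.9]]
stop bot [[51.9, -147.6], [-45.9, -147.0]]
fin top [[19.7, 137.6], [19.8, 125.7], [-19.3, 136.7], [-28.4, 125.7]]
pad top [[32.2, 101.8], [31.7, 96.2], [-2.1, 90.7], [-11.7, 97.9]]
module [[528.2, 339.0, 36.0], [542.2, 280.0, 36.0], [439.7, 251.2, 36.0], [422.8, 311.4, 36.0]] [483.22714032 295.41060315  36.        ] [482.41091006 296.05244002  66.        ] [ 60.59340125 106.46940323  62.5407322 ]
yaw 15.140677825807222
yaw h 14.53958729760346
```

```bash
python3 - <<'E'
from h import *
M=np.array([482.8,295.6,0]); yaw=14.9; o=[180,-35,yaw]
R=Ro.from_euler("xyz",o,degrees=True).as_matrix(); zt=R[:,2]; mx=np.r_[np.cos(np.radians(yaw)),np.sin(np.radians(yaw)),0]
g=M-4*mx+[0,0,62]
move_to(g-90*zt,o)
print("contact",servo_line(g,120,contact_N=6),current_position(),g.round(1))
gripper_to(20); wait(.2)
print(current_grip_width(),current_gripper_force(),current_wrist_force(),current_position(),current_clock())
snap("wrist","w3")
servo_line(np.array(current_position())+[0,0,80],120)
print(current_grip_width(),current_wrist_force(),current_clock())
snap("wrist","w4")
a=np.hstack([cv2.imread("pics/w3.png"),cv2.imread("pics/w4.png")]);cv2.imwrite("pics/c2.png",cv2.resize(a,(800,300)))
E
```

```text
contact False [479.63582428 294.88680856  63.00194036] [478.9 294.6  62. ]
32.920066246611334 60.24771451950073 [-5.42309009 -1.80285086  5.38848391] [479.1049921  294.82367942  62.62481624] 6.4417
33.356310567875994 [-0.16612479 -0.38493464 -3.01202864] 7.3167
```

View pics/c2.png

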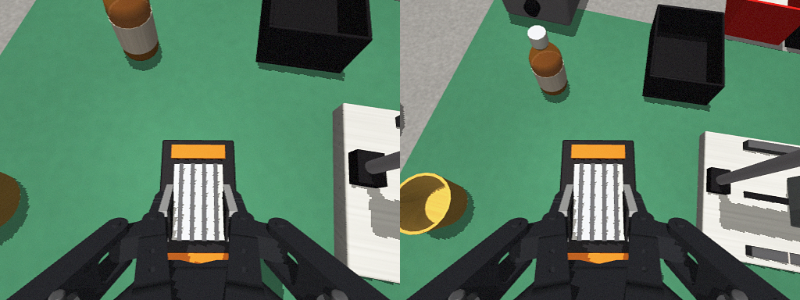

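```bash
python3 - <<'E'
from h import *
p=np.load("hol.npy"); yd=np.degrees(p[2])
e=ray("w3",[[208.6,179.2],[299.5,179.2]],36.6); m=e.mean(0)
mx=np.r_[np.cos(np.radians(14.9)),np.sin(np.radians(14.9)),0]
g=np.array([479.1,294.8,0]); off=(m-g)@mx; print("far edge ahead of tcp",off,"-> tcp at module x",55-off,"width",np.linalg.norm(e[0]-e[1]), "lat",(m-g)@np.array([-mx[1],mx[0],0]))
o=[180,-35,yd]
W=[np.array([445,180,150]),hol(p,[-105,-70,150])[0],hol(p,[-4,-70,20+62.6+35])[0]]
print(W,[inverse_kinematics(w,o) for w in W])
servo_line(W[0],200,rot=o); servo_line(W[1],250); 
servo_line(W[2],120); wait(.1)
print(current_position(),current_tool_rot(),current_wrist_force(),current_clock())
snap("wrist","w5");snap("scene","s5");snap("side","d5")
a=cv2.imread("pics/w5.png");cv2.imwrite("pics/w5b.png",cv2.resize(a,(800,600)))
E
```

```text
far edge ahead of tcp 58.60913252689382 -> tcp at module x -3.6091325268938235 width 62.915391400071215 lat -0.44552231286502253
[array([445, 180, 150]), array([ 463.03448203, -157.96377931,  150.        ]), array([ 563.63571007, -148.99756952,  117.6       ])] [array([ 16.77419724, -34.84959679, 137.2354283 ,  -9.69684891,
        43.58709254, 106.66784734]), array([-40.57600249, -30.86123241, 134.85988589,  30.4520127 ,
        54.05104033,  30.97791396]), array([-30.96666457, -11.67115824, 124.4472863 ,  30.38665636,
        41.8713894 ,  35.59744573])]
[ 563.33361345 -149.09000569  117.87055053] [179.97964217 -35.02285274   5.08580432] [-0.10685046 -0.52689706 -2.66519201] 10.75
```

View pics/w5b.png

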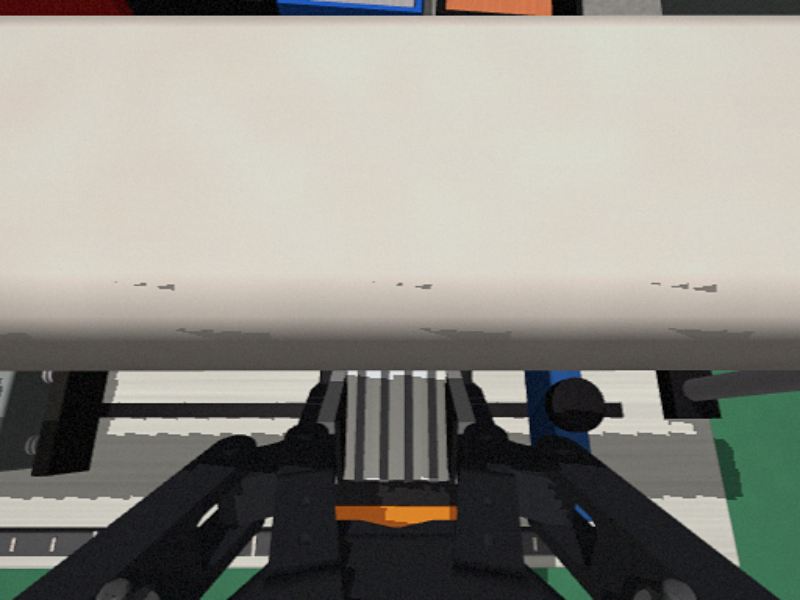

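The wrist view at hover shows the module held between the jaw pad (left, 70,420) and the blue stop (right, 555,410). I'll check the holder pose against the slot, rail and plate edge, then set the module down until contact.

```bash
python3 - <<'E'
from h import *
p=np.load("hol.npy")
def inv(P): 
    c,s=np.cos(p[2]),np.sin(p[2]); return (P[:,:2]-p[:2])@np.array([[c,-s],[s,c]])
s=lambda u:np.array(u)/1.5625
print("slot",inv(ray("w5",s([[200,410],[610,410]]),20)).round(1).tolist())
print("rail in top",inv(ray("w5",s([[50,527],[200,527]]),32)).round(1).tolist())
print("plate corner",inv(ray("w5",s([[739,567],[720,470]]),20)).round(1).tolist())
print("stop top edge",inv(ray("w5",s([[550,372],[552,390]]),63)).round(1).tolist())
# side view: module in hand vs. rails
a=cv2.imread("pics/d5.png"); 
u=proj("d5",hol(p,[0,-70,70]))[0].astype(int); print(u)
A=a[u[1]-60:u[1]+60,u[0]-80:u[0]+80]; b=cv2.imread("pics/s5.png"); v=proj("s5",hol(p,[0,-70,70]))[0].astype(int)
B=b[v[1]-60:v[1]+60,v[0]-80:v[0]+80]
cv2.imwrite("pics/c3.png",cv2.resize(np.hstack([A,B]),(800,300),interpolation=cv2.INTER_CUBIC))
E
```

```text
slot [[1.5, 41.6], [1.6, -192.8]]
rail in top [[-56.4, 104.2], [-56.4, 28.5]]
plate corner [[-77.3, -248.1], [-30.4, -248.6]]
stop top edge [[17.5, -144.8], [9.0, -144.9]]
[282 233]
```

View pics/c3.png

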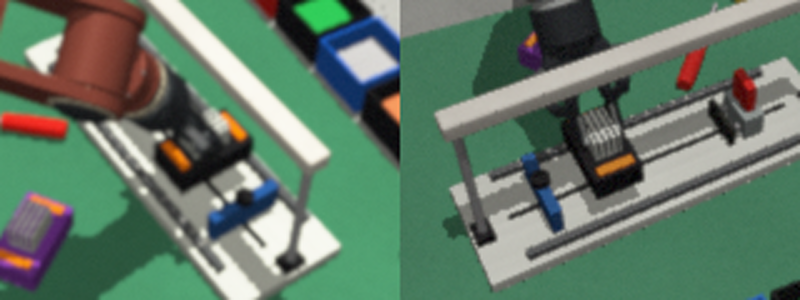

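```bash
python3 - <<'E'
from h import *
p=np.load("hol.npy"); c,s=np.cos(p[2]),np.sin(p[2]); p[0]+=2*c;p[1]+=2*s; np.save("hol2.npy",p)
t=hol(p,[-4,-70,20+62.6])[0]
servo_line(t+[0,0,14],80); wait(.1); print(current_wrist_force())
print(servo_line(t+[0,0,-5],20,contact_N=3),current_position(),t,current_wrist_force(),current_moment())
E
```

```text
[-0.33142151  0.03179535 -2.75261507]
True [ 565.67657976 -148.73368833   82.63716707] [ 565.62781359 -148.82002081   82.6       ] [-0.56329247 -0.53043445  3.64606888] [-0.06834621 -0.05873106 -0.01845162]
```

```bash
python3 - <<'E'
from h import *
p=np.load("hol2.npy"); o=[180,-35,np.degrees(p[2])]
R=Ro.from_euler("xyz",o,degrees=True).as_matrix(); zt=R[:,2]
gripper_to(56); wait(.1); print(current_wrist_force(),current_grip_width())
c=np.array(current_position())
servo_line(c-45*zt,100)
servo_line(hol(p,[-110,-20,150])[0],200)
snap("wrist","w6"); snap("side","d6")
print(current_clock())
a=np.hstack([cv2.imread("pics/w6.png")[60:252,128:384],cv2.imread("pics/d6.png")[150:342,190:446]])
cv2.imwrite("pics/c4.png",cv2.resize(a,(800,300),interpolation=cv2.INTER_CUBIC))
g=hol(p,[0,131,88])[0]
for q in (hol(p,[-110,125,150])[0],g-70*zt,g): print(inverse_kinematics(q,o))
E
```

```text
[0.36737279 1.06701902 0.07585971] 56.00031071849238
13.9
[-10.16429881 -46.41141903 143.31904314  11.42861462  49.61942433
  69.94323378]
[ -6.25246471 -29.01289774 134.17777539   9.94547843  40.79318479
  73.10451649]
[ -5.11245342 -15.28541632 130.64321376  11.52337067  30.57879655
  71.65564297]
```

View pics/c4.png

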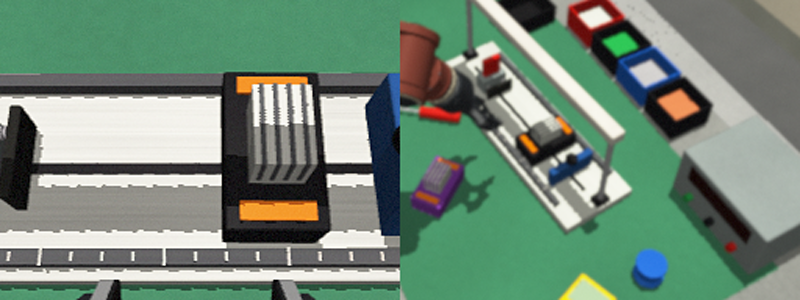

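The module lies flat between the rails (c4 at 270,155), clear of both pad and stop. Now to grip the fin and slide the jaw.

```bash
cat >> h.py <<'E'
def slide(p,y,v):
    f=np.array([-np.sin(p[2]),np.cos(p[2]),0]); servo_line(hol(p,[0,y,88])[0],v)
    F=f@np.array(current_wrist_force()); c=np.array(current_position()); return round((c[:2]-p[:2])@f[:2],2),round(F,2)
E
python3 - <<'E'
from h import *
p=np.load("hol2.npy"); o=[180,-35,np.degrees(p[2])]
R=Ro.from_euler("xyz",o,degrees=True).as_matrix(); zt=R[:,2]
g=hol(p,[0,131,88])[0]
servo_line(hol(p,[-95,125,150])[0],200,rot=o)
servo_line(g-50*zt,150)
print(servo_line(g,100,contact_N=6),current_position(),g)
gripper_to(8); wait(.2)
print(current_grip_width(),current_gripper_force(),current_wrist_force(),current_position(),current_clock())
if 11<current_grip_width()<17:
    print(slide(p,120,30),slide(p,10,80))
    for y in range(5,-41,-5): print(slide(p,y,30))
print(current_clock())
E
```

```text
False [551.67997243  51.62157071  88.51813472] [551.76837543  51.74148091  88.        ]
13.390631711155883 58.26101303100586 [-6.6100193   2.07993211  6.11489297] [551.88485452  52.2118767   88.93249058] 16.6917
(np.float64(121.37), np.float64(7.64)) (np.float64(11.57), np.float64(9.1))
(np.float64(6.66), np.float64(8.77))
(np.float64(1.64), np.float64(8.94))
(np.float64(-3.13), np.float64(8.85))
(np.float64(-8.01), np.float64(10.21))
(np.float64(-12.99), np.float64(11.56))
(np.float64(-17.96), np.float64(10.67))
(np.float64(-22.97), np.float64(10.63))
(np.float64(-27.95), np.float64(10.46))
(np.float64(-32.98), np.float64(10.8))
(np.float64(-37.92), np.float64(11.06))
21.9
```

```bash
python3 - <<'E'
from h import *
p=np.load("hol2.npy")
y=-40
while y>-66:
    y-=1.5; r=slide(p,y,20); print(y,*r)
    if r[1]>17: break
print(current_clock(),current_gripper_force(),current_grip_width())
E
```

```text
-41.5 -39.21 10.9
-43.0 -40.63 11.87
-44.5 -42.12 12.76
-46.0 -43.59 11.88
-47.5 -45.08 11.15
-49.0 -46.47 13.07
-50.5 -47.78 13.27
-52.0 -49.01 14.47
-53.5 -50.26 16.03
-55.0 -51.53 16.62
-56.5 -52.76 17.81
24.65 59.26617085933685 13.62248276874778
```

```bash
python3 - <<'E'
from h import *
p=np.load("hol2.npy"); o=[180,-35,np.degrees(p[2])]
zt=Ro.from_euler("xyz",o,degrees=True).as_matrix()[:,2]
y=-58.3; print(slide(p,y,20))
for _ in range(8):
    y+=.5; r=slide(p,y,10); print(y,*r)
    if r[1]<6: break
gripper_to(28); wait(.2); print(current_grip_width(),current_wrist_force())
snap("wrist","w7")
servo_line(np.array(current_position())-50*zt,80)
servo_line(hol(p,[-110,-60,150])[0],150)
wait(.3); snap("wrist","w8"); snap("side","d8"); print(current_clock(),current_wrist_force())
a=cv2.imread("pics/w8.png")
cv2.imwrite("pics/c5.png",cv2.resize(a[60:252,128:384],(800,600),interpolation=cv2.INTER_CUBIC))
E
```

```text
(np.float64(-54.31), np.float64(18.92))
-57.8 -54.29 16.08
-57.3 -54.26 13.77
-56.8 -54.23 13.02
-56.3 -54.2 10.5
-55.8 -54.15 7.94
-55.3 -54.13 7.04
-54.8 -54.08 4.34
28.00002966469282 [-0.62403829 -0.43447542 -0.2911251 ]
29.075 [-0.13785171  0.02664084  0.34014411]
```

View pics/c5.png

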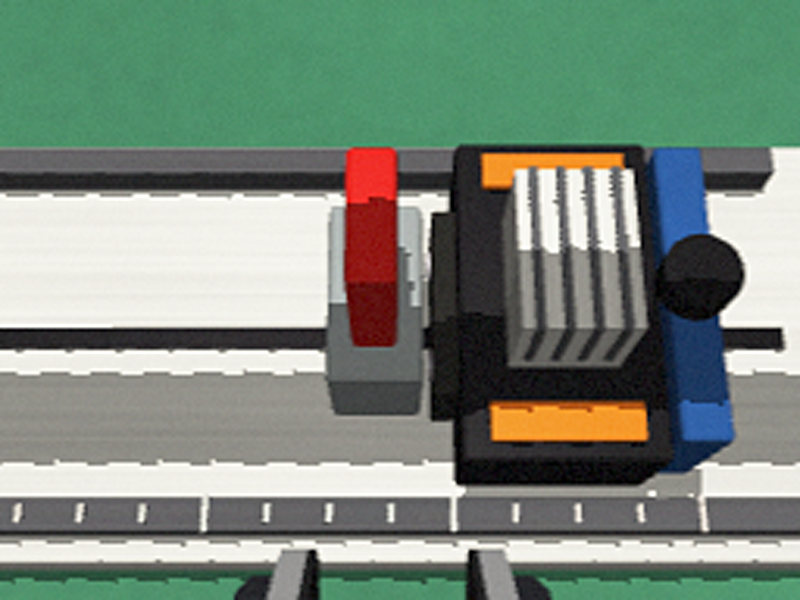

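The module sits square against the blue stop (690,330 in the crop). The pad is pressed back to about 3 mm from the jaw block (425,320), so about 11 of its 14 mm is used, and the fingers are clear of everything.

```bash
python3 -c "
from station import *
print(job_done())"
```

```text
the job is handed in; nothing more can be done
None
```

The job is handed in: the black module lies flat in the channel, clamped against the blue end stop at about 10 N (pad spring roughly 11 of 14 mm compressed), with jaw and module released, the arm clear, and about 29 s used.

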